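# Seat the notched die in its stand, notch to the pin

## Task

Of the two round steel dies on the bench, take the one with the notch in its rim and lower it into the round recess of the dark die stand, turned so that its notch faces the brass index pin. It should lie flat on the floor of the recess and be let go there; put it in, do not drop it from above. Leave the other, plain-rimmed die where it lies.

Things in the scene. Friction and masses are not known exactly. Their poses are not given: they have to be found in the camera images.
- notched_die: Die to use: bright steel disc, 52 mm across, 12 mm thick, one notch in its rim (16 mm wide, 11 mm deep, right through). On its middle stands a grip block 24 (along x) x 14 (along y) x 28 mm high, top 40 mm above the underside; take it across its long sides, fingers closing along y. About 0.25 kg. Origin: centre of underside; z up; +x points from the centre to the notch.
- plain_die: The other die: the same disc and grip block, but with a full round rim, no notch. Not to be used or moved. Origin: centre of the underside, z up, the grip block's length along x.
- die_stand: Stand, fixed to the bench: dark steel foot disc (100 mm across, 6 mm thick, flat screw heads) under a round cup 80 mm across, rim 20 mm above the bench. Recess 60 mm across, flat floor 14 mm above the bench, 6 mm below the rim: 4 mm play round the die. Origin: centre of the underside, at bench height; z up; +x points from the centre to the index pin, 35 mm out.
- index_pin (a point): Top of the brass index pin: an upright pin 8 mm thick on the rim of the stand, the only one, 13 mm higher than the rim, 33 mm above the bench. This is the mark the notch must face.
There are look-alikes about, which are no part of the job. What is shaped like the notched_die but purple or red is not meant.

How it is judged:
By the outcome, as a careful person would: the job done as asked, in the order asked, and still so for the second after the job is handed in, with the robot touching nothing.
It also fails if it takes over 35 s, if anything falls off the work surface, if the arm or the gripper's body presses on something with over 40 N, if the wrist force passes 120 N, or if a joint passes its speed limit or range.

## Robot

A 6-joint arm with a two-finger parallel gripper is mounted at the origin on a cart in front of the work surface, level with it; the furniture and walls round the work are solid. World frame = base frame: x ahead of the robot, y to its left, z up, the work surface at z = 0. Lengths are in m, angles in rad, forces in N, time in s.
With the tool pointing down it reaches from about 0.25 to 0.775 m from the base axis. Payload 4 kg.
Tool frame: the origin (TCP) lies at the very end of the fingers, on their centre line; the grasp point (between the pads) lies 19 mm behind it (arm.tcp_to_grasp is the distance from the TCP to the grasp point, in m); z points along the fingers, y is the direction in which the jaws open and shut (so a half turn about z gives the same grasp; the last joint's range is limited). The gripper opens to 94 mm and grips with 3 to 60 N. Pads are 16 mm wide; open, the fingers measure 119 mm over their backs; the gripper's body (75 mm by 177 mm) begins 78 mm behind the grasp point.
Start: joints at [1.002, 0.087, 1.371, -0, 1.684, -0.103], TCP at [0.247, 0.491, 0.206] pointing down, gripper open.
Joint ranges: [-3.1, 3.1], [-0.76, 2.03], [0.27, 2.55], [-1.08, 4.22], [0.17, 2.65], [-2.57, 2.57]. Speed limits (rad/s): [2.79, 2.79, 3.14, 3.14, 3.14, 3.14].

## Interface

Orientations are given as a unit quaternion [w, x, y, z].
In Python, from plant import arm gives the robot as it stands. The module is installed in compiled form; this text tells all that it offers.
- The arm moves only by the tool step_arm, never from a script. Its argument "increments" is a list of rows, each a list of 3 entries, a list of its own where there are three numbers: the turn, a rotation vector about the tool's x, y, z in units of 5 degrees (1.0 is 5 degrees), then the shift along the tool's x, y, z in units of 30 mm (1.0 is 30 mm), then the closure, from 0 (fully open) to 1 (shut). A call has exactly 5 rows; each row is the pose to reach, as a shift and turn from the pose commanded when the call began, along the tool's axes at that moment; what a row does not reach only later rows make up. A row lasts 1/12 s, in which the tool goes at most 41.7 mm and 7.16 degrees, less where a joint would pass 70% of its speed; a pose out of reach is approached as far as the arm can. A call with a gripper value outside its range is refused whole. The fingers move at their own pace and stop on an object; "newtons" is the grip in N (left out, the last holds). Time passes only in rows, so rows that repeat a pose let the fingers close, or fill a call up. It gives the time, the measured TCP pose, the force and the opening at its end, in the units of the state.
- arm.state(): the state, without advancing time (a new reading comes with each control period).
- arm.get_image(name): name is "scene" or "top"; returns a dict with "image" (420x560x3 uint8, blue, green, red), "mtx" (3x3 intrinsics, pixels), "R" (3x3) and "t" (3): a world point X has camera coordinates R X + t. Camera axes: x right, y down, z forward; pixel columns grow to the right and rows downward; lengths in m; the calibration is good to about 2 mm. A picture is of the moment at which its call begins. There is no depth.
- arm.job_done(): hands the job in, once; it reports no verdict.
The state is a dict: "t": time; "qpos": joint angles; "qd": joint speeds; "joint_efforts": joint torques, N m; "position": TCP position; "eef_rot": TCP orientation; "ft_force": force on the tool from outside, world axes, zero at the start; "wrist_torque": the same for the moment, N m; "finger_gap": finger opening in m.
Only numpy, scipy, OpenCV 4.12 (cv2) and the standard library are available. Lean on these libraries where they do the work, as an engineer would, in place of code of your own. Each camera call takes 0.05 s, during which the arm holds its last target.

## Working session

There is one attempt and no reset: what is moved stays moved. The work goes in short steps, Python scripts to look and compute and a tool call to move; the robot and the scene stay as the last step left them, time stands still between calls to the robot, and variables do not carry over. Pictures are saved under pics/ and viewed, and the job is handed in when it is done.

Besides the shell and the picture viewer there is one more tool, called after "Emit:" by a JSON object that holds its "name" and its "arguments", one argument or row to a line. step_arm: Moves the arm, as the interface text tells. Its arguments: {"type":"object","properties":{"increments":{"type":"array"},"newtons":{"type":"number"}},"required":["increments"]}

```bash
mkdir -p pics
python3 - <<'E'
from plant import arm
import cv2,pickle
print(arm.state(), arm.tcp_to_grasp)
for n in ("scene","top"):
    d=arm.get_image(n); cv2.imwrite(f"pics/{n}0.png",d["image"]); pickle.dump(d,open(f"pics/{n}0.pkl","wb")); print(n,d["mtx"],d["R"],d["t"])
E
```

```text
{'t': 0.0, 'qpos': array([ 1.00188973e+00,  8.79345593e-02,  1.37221264e+00, -4.69021999e-05,
        1.68359201e+00, -1.03110106e-01]), 'qd': array([-1.84526177e-03, -3.37220415e-04,  2.33010863e-03,  4.99363675e-05,
       -7.96135786e-04,  9.07996463e-05]), 'joint_efforts': array([ 2.40033642e-04, -3.40177631e+01, -3.02424467e+01,  7.18329241e-02,
        3.30677256e-02, -1.69679884e-04]), 'position': array([0.24675725, 0.49093893, 0.20433645]), 'eef_rot': array([-3.31882387e-04,  2.30800899e-01,  9.73000407e-01, -1.02094665e-03]), 'ft_force': array([-1.2438117 ,  0.486887  ,  0.61693375]), 'wrist_torque': array([-0.01278439,  0.04301244,  0.02903801]), 'finger_gap': 0.09397114031008555} 0.0188
scene [[505.45119622   0.         277.33593273]
 [  0.         505.45119622 211.16232116]
 [  0.           0.           1.        ]] [[ 0.56340124 -0.82618301  0.00082654]
 [-0.53842972 -0.36793129 -0.7581029 ]
 [ 0.62663584  0.42667108 -0.65213443]] [-0.53458124  0.25102625  0.98049732]
top [[502.14645979   0.         277.97284029]
 [  0.         502.14645979 208.50055696]
 [  0.           0.           1.        ]] [[ 0.02325315 -0.99970772  0.00661582]
 [-0.98892059 -0.02397172 -0.1464972 ]
 [ 0.14661297 -0.003136   -0.98918896]] [-0.28970446  0.55886016  0.92879245]
```

View pics/scene0.png

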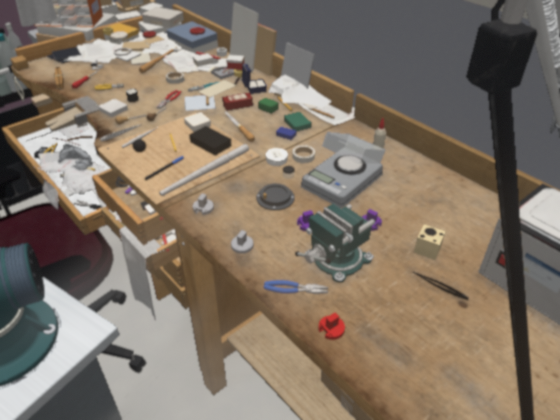

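View pics/top0.png

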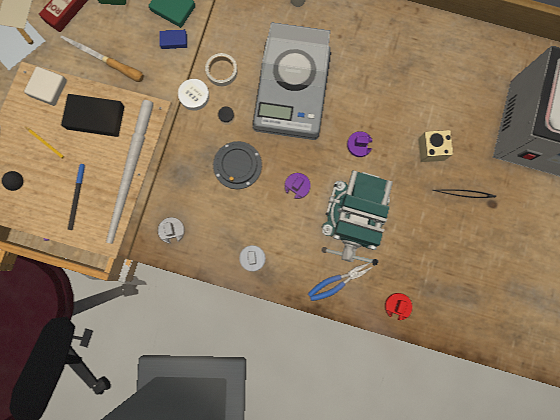

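```bash
cat > h.py <<'E'
import numpy as np,cv2,pickle
def load(n): return pickle.load(open(f"pics/{n}.pkl","rb"))
def proj(d,X):
    c=d["R"]@np.array(X,float)+d["t"]; p=d["mtx"]@c; return p[:2]/p[2]
def ray(d,uv,z):
    v=d["R"].T@np.linalg.inv(d["mtx"])@np.array([uv[0],uv[1],1.]); o=-d["R"].T@d["t"]
    return o+v*(z-o[2])/v[2]
E
python3 - <<'E'
from h import *
d=load("top0"); s=load("scene0")
print(proj(d,[.247,.491,.204]),proj(d,[0,0,0]),proj(s,[.247,.491,.204]))
for p in [(171,229),(252,258),(237,165)]: print(p,ray(d,p,0.01))
im=d["image"]
def crop(i,x,y,w,h,k): return cv2.resize(i[y:y+h,x:x+w],None,fx=k,fy=k,interpolation=cv2.INTER_CUBIC)
cv2.imwrite("pics/c1.png",crop(im,145,135,130,145,4))
cv2.imwrite("pics/c2.png",crop(s["image"],180,170,130,95,6))
E
```

```text
[-231.9505299   388.44225986] [121.34573984 510.64518439] [-56.74669717 120.53125082]
(171, 229) [ 0.52410927 -0.06530255  0.01      ]
(252, 258) [ 0.47061275 -0.22762698  0.01      ]
(237, 165) [ 0.65727212 -0.19152066  0.01      ]
```

View pics/c1.png

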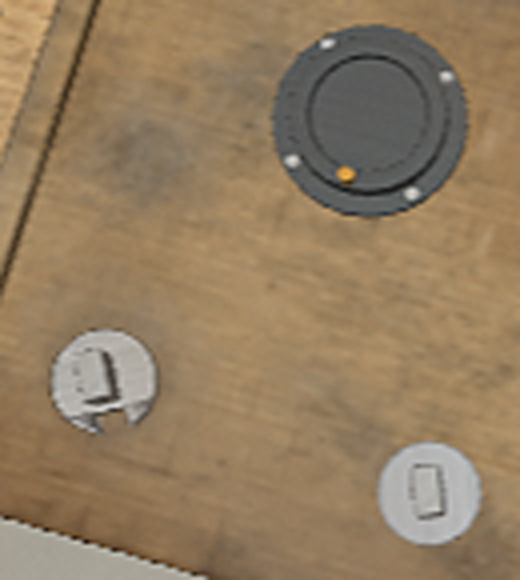

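View pics/c2.png

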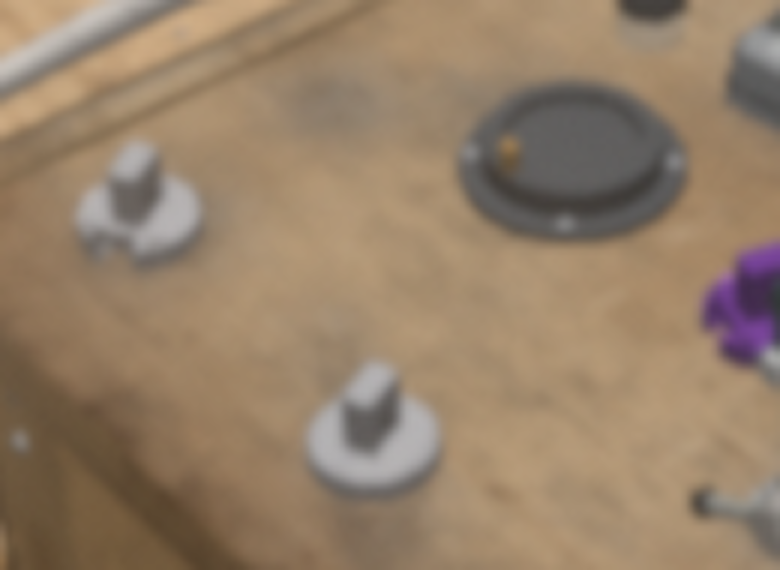

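```bash
python3 - <<'E'
from h import *
d=load("top0"); s=load("scene0")
K=6
def up(im,x,y,w,h): return cv2.resize(im[y:y+h,x:x+w],None,fx=K,fy=K,interpolation=cv2.INTER_CUBIC)
def cont(m):
    cs,_=cv2.findContours(m,cv2.RETR_EXTERNAL,cv2.CHAIN_APPROX_NONE); return max(cs,key=cv2.contourArea)[:,0,:]
def toimg(c,x,y): return (c+.5)/K-.5+np.array([x,y])
for nm,D,win in (("top",d,(150,208,42,42)),("scene",s,(188,190,32,28))):
    u=up(D["image"],*win); hsv=cv2.cvtColor(u,cv2.COLOR_BGR2HSV)
    m=((hsv[...,1]<50)&(hsv[...,2]>90)).astype(np.uint8)*255
    if nm=="top": m=cv2.morphologyEx(m,cv2.MORPH_OPEN,np.ones((3,3)))
    c=cont(m); P=np.array([ray(D,p,.012)[:2] for p in toimg(c,*win[:2])])
    if nm=="top":
        ce,r=cv2.minEnclosingCircle((P*1000).astype(np.float32)); print(nm,ce,r)
        # robust circle with r
        ok=np.ones(len(P),bool)
        for _ in range(15):
            A=np.c_[2*P[ok],np.ones(ok.sum())]; b=(P[ok]**2).sum(1); x=np.linalg.lstsq(A,b,rcond=None)[0]
            r=np.sqrt(x[2]+x[0]**2+x[1]**2); e=np.linalg.norm(P-x[:2],axis=1)-r; ok=abs(e)<.0012
        print("circ",x[:2],r,ok.mean())
        q=P-x[:2]; rr=np.linalg.norm(q,axis=1); a=np.degrees(np.arctan2(q[:,1],q[:,0]))
        for k in range(0,len(P),6):
            if rr[k]<r-.0015: print(round(a[k]),round(rr[k]*1000,1),end="; ")
    v=u.copy(); cv2.drawContours(v,[c[:,None]],-1,(0,0,255),1)
    cv2.imwrite(f"pics/die_{nm}.png",cv2.resize(v,None,fx=2,fy=2))
for nm,D,win in (("top",d,(210,138,56,54)),("scene",s,(250,176,52,40))):
    u=up(D["image"],*win); hsv=cv2.cvtColor(u,cv2.COLOR_BGR2HSV)
    m=((hsv[...,2]<125)&(hsv[...,1]<70)).astype(np.uint8)*255
    m=cv2.morphologyEx(m,cv2.MORPH_CLOSE,np.ones((25,25)))
    c=cont(m); P=np.array([ray(D,p,.005)[:2] for p in toimg(c,*win[:2])])
    ce,r=cv2.minEnclosingCircle((P*1000).astype(np.float32)); 
    A=np.c_[2*P,np.ones(len(P))]; x=np.linalg.lstsq(A,(P**2).sum(1),rcond=None)[0]
    print("\nstand",nm,ce,r,x[:2],np.sqrt(x[2]+x[0]**2+x[1]**2))
    pm=((hsv[...,1]>(140 if nm=="top" else 100))&(hsv[...,0]>5)&(hsv[...,0]<30)).astype(np.uint8)*255
    h,w=pm.shape; 
    k=np.zeros_like(pm); cv2.drawContours(k,[cv2.convexHull(c[:,None])],-1,255,-1); k=cv2.erode(k,np.ones((31,31))); pm&=k
    pc=cont(pm); xy=toimg(pc,*win[:2]); print("pin bbox",xy.min(0),xy.max(0),xy.mean(0),[ray(D,xy.mean(0),z) for z in(.033,.030,.0265)])
    v=u.copy(); cv2.drawContours(v,[c[:,None],pc[:,None]],-1,(0,0,255),1)
    cv2.imwrite(f"pics/st_{nm}.png",v)
E
cd pics; python3 -c "
import cv2,numpy as np
a=[cv2.resize(cv2.imread(f),(390,290)) for f in('die_top.png','die_scene.png','st_top.png','st_scene.png')]
cv2.imwrite('m1.png',np.vstack([np.hstack(a[:2]),np.hstack(a[2:])]))"
```

```text
top (521.6968383789062, -64.85228729248047) 26.779415130615234
circ [ 0.52223668 -0.06506617] 0.025967574870152256 0.7526881720430108
176 23.4; 179 22.3; 177 20.4; 175 18.5; 169 18.4; 171 20.3; 174 22.1; 171 23.0; 166 22.1; 164 20.3; 162 18.4; 166 16.7; 172 15.9; 179 15.7; -174 15.4; -168 14.6; -160 14.2; -153 15.2; -146 15.9; -143 18.1; -143 20.5; -145 22.4; -147 24.2; 
stand top (659.3806762695312, -190.70591735839844) 50.364418029785156 [ 0.65931257 -0.19100342] 0.04962899310526199
pin bbox [229.08333333 176.41666667] [233.25       180.58333333] [231.12313433 178.36940299] [array([ 0.62463126, -0.18280749,  0.033     ]), array([ 0.62525444, -0.18252745,  0.03      ]), array([ 0.62598148, -0.18220074,  0.0265    ])]

stand scene (660.4412841796875, -188.0457305908203) 55.3112678527832 [ 0.66019431 -0.1893065 ] 0.052043665605945665
pin bbox [263.58333333 193.25      ] [265.25       196.91666667] [264.42647059 195.04738562] [array([ 0.62090226, -0.18436099,  0.033     ]), array([ 0.62390908, -0.18216586,  0.03      ]), array([ 0.62741704, -0.17960488,  0.0265    ])]
```

View pics/m1.png

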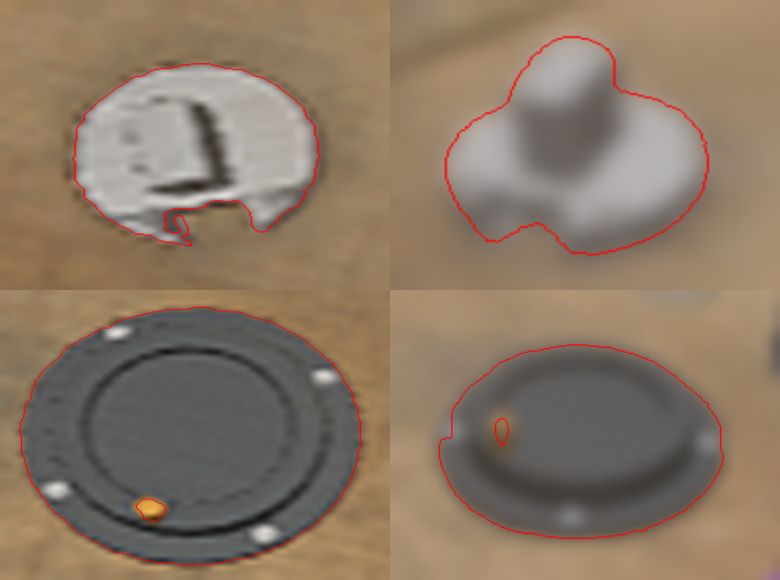

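Run:
```python
from h import *
d=load("top0"); print(-d["R"].T@d["t"])
im=d["image"]; x,y,w,h=148,206,46,46; K=16
u=cv2.resize(im[y:y+h,x:x+w],None,fx=K,fy=K,interpolation=cv2.INTER_CUBIC)
u=u[:600]
for i in range(0,w,5): cv2.putText(u,str(x+i),(i*K,10),0,.35,(0,0,255)); cv2.line(u,(i*K+8,12),(i*K+8,18),(0,0,255))
for i in range(0,37,5): cv2.putText(u,str(y+i),(0,i*K+12),0,.35,(0,0,255))
cv2.imwrite("pics/die_big.png",u)
```

```text
[ 0.42323183 -0.27331025  1.00253933]
```

View pics/die_big.png

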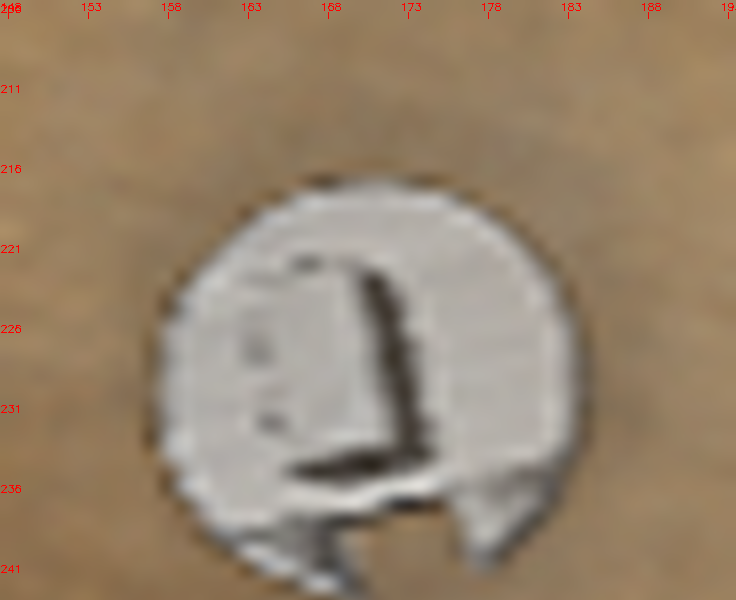

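Run:
```python
from h import *
d=load("top0"); s=load("scene0")
im=d["image"]; x,y,w,h=148,206,46,46; K=6
def sub(p,q,n,z):  # darkest / gradient along normal sampled
    p,q,n=map(np.array,(p,q,n)); g=cv2.cvtColor(im,cv2.COLOR_BGR2GRAY).astype(np.float32); out=[]
    for a in np.linspace(.12,.88,25):
        c=p+(q-p)*a; t=np.arange(-2.5,2.5,.1)
        pts=(c+t[:,None]*n).astype(np.float32)
        v=cv2.remap(g,pts[:,0].reshape(1,-1),pts[:,1].reshape(1,-1),cv2.INTER_CUBIC)[0]
        gr=np.diff(v); out.append(c+n*(t[np.argmin(gr)]+.05))
    P=np.array([ray(d,o,z)[:2] for o in out],np.float32)
    l=cv2.fitLine(P,cv2.DIST_HUBER,0,.01,.01)[:,0]; 
    res=np.abs((P-l[2:])@np.array([-l[1],l[0]])).mean()
    return l,np.degrees(np.arctan2(l[1],l[0]))%180,res
print("long edge",sub((170.1,222.5),(172.3,233.2),np.array([.98,-.2]),.04))
print("short edge",sub((165.3,234.4),(172.2,233.2),np.array([.2,.98]),.04))
for p in [(170.1,222.4),(172.3,233.2),(165.3,234.6)]: print(ray(d,p,.04))
print("wall foot",ray(d,(171.7,223),.012),ray(d,(174.3,233.8),.012))
# disc: upper rim points only, r=26 known
u=cv2.resize(im[y:y+h,x:x+w],None,fx=K,fy=K,interpolation=cv2.INTER_CUBIC); hsv=cv2.cvtColor(u,cv2.COLOR_BGR2HSV)
m=((hsv[...,1]<55)&(hsv[...,2]>100)).astype(np.uint8)
c=max(cv2.findContours(m,0,1)[0],key=cv2.contourArea)[:,0]; c=(c+.5)/K-.5+[x,y]; c=c[c[:,1]<231]
P=np.array([ray(d,p,.012)[:2] for p in c])
from scipy.optimize import least_squares
r=least_squares(lambda v:np.linalg.norm(P-v[:2],axis=1)-.026,[.522,-.065],loss="soft_l1",f_scale=.0005); print("disc",r.x,np.abs(r.fun).mean())
for p in [(169,238.5),(175.5,236.5),(170,241.5),(177,240)]: print("notch",p,ray(d,p,.012))
```

```text
long edge (array([ 0.96006775,  0.2797676 ,  0.5232774 , -0.07178121], dtype=float32), np.float32(16.246334), np.float32(0.00044503305))
short edge (array([ 0.2445817, -0.9696287,  0.5114735, -0.0678393], dtype=float32), np.float32(104.15712), np.float32(0.0003169574))
[ 0.53378622 -0.06916279  0.04      ]
[ 0.51302058 -0.07452407  0.04      ]
[ 0.5100046  -0.06125117  0.04      ]
wall foot [ 0.53588183 -0.06645692  0.012     ] [ 0.5145378  -0.07275257  0.012     ]
disc [ 0.52227017 -0.06497628] 0.0002080166775150609
notch (169, 238.5) [ 0.50498862 -0.06280585  0.012     ]
notch (175.5, 236.5) [ 0.50924849 -0.07540492  0.012     ]
notch (170, 241.5) [ 0.49911315 -0.06510066  0.012     ]
notch (177, 240) [ 0.50240153 -0.07872761  0.012     ]
```

```bash
cat > go.py <<'E'
import sys,numpy as np
from scipy.spatial.transform import Rotation as Ro
from plant import arm
x,y,z,yaw=map(float,sys.argv[1:5])
s=arm.state(); q=s["eef_rot"]; R=Ro.from_quat([q[1],q[2],q[3],q[0]])
a=np.radians(yaw); T=Ro.from_matrix(np.array([[np.cos(a),np.sin(a),0],[np.sin(a),-np.cos(a),0],[0,0,-1]]))
rv=(R.inv()*T).as_rotvec(degrees=True)/5; sh=R.inv().apply(np.array([x,y,z])-s["position"])/.03
print("turn",rv.round(2),"shift",sh.round(3),"rows>=",np.abs(rv).max()*5/7.16, np.linalg.norm(sh)*30/41.7)
print("t",s["t"],"pos",s["position"].round(4),"F",s["ft_force"].round(1),"gap",round(s["finger_gap"],4),"q",s["qpos"].round(2))
E
python3 go.py .5223 -.065 .15 195.5
```

```text
turn [-0.02 -0.01 -8.44] shift [-16.53  -12.43    1.835] rows>= 5.8923134033946445 14.937826528067218
t 0.1 pos [0.2468 0.491  0.2044] F [-0.4  0.8 -0.4] gap 0.0941 q [ 1.    0.09  1.37  0.    1.68 -0.1 ]
```

Emit:
{"name": "step_arm", "arguments": {
  "increments": [
    [[0,0,0],[-0.8,-0.6,0],0],
    [[0,0,0],[-1.6,-1.2,0],0],
    [[0,0,0],[-2.4,-1.8,0],0],
    [[0,0,0],[-3.2,-2.4,0],0],
    [[0,0,0],[-4.0,-3.0,0],0]
  ]
}}

```text
t: 0.52
position: [0.3139, 0.3557, 0.2049]
eef_rot: [-0.0, 0.23, 0.973, -0.0]
ft_force: [1.4, 0.2, -0.8]
finger_gap: 0.0938
```

Emit:
{"name": "step_arm", "arguments": {
  "increments": [
    [[0,0,0],[-0.8,-0.6,0],0.2],
    [[0,0,0],[-1.6,-1.2,0],0.3],
    [[0,0,0],[-2.4,-1.8,0],0.4],
    [[0,0,0],[-3.2,-2.4,0],0.5],
    [[0,0,0],[-4.0,-3.0,0],0.5]
  ]
}}

```text
t: 0.93
position: [0.3807, 0.2214, 0.2051]
eef_rot: [-0.0, 0.231, 0.973, -0.0]
ft_force: [-0.2, 0.2, 0.5]
finger_gap: 0.0643
```

Emit:
{"name": "step_arm", "arguments": {
  "increments": [
    [[0,0,0],[-0.8,-0.6,0],0.5],
    [[0,0,0],[-1.6,-1.2,0],0.5],
    [[0,0,0],[-2.4,-1.8,0],0.5],
    [[0,0,0],[-3.2,-2.4,0],0.5],
    [[0,0,0],[-4.0,-3.0,0],0.5]
  ]
}}

```text
t: 1.35
position: [0.4475, 0.087, 0.2051]
eef_rot: [-0.0, 0.231, 0.973, 0.0]
ft_force: [1.0, 0.6, 0.3]
finger_gap: 0.0468
```

```bash
python3 go.py .5223 -.065 .12 195.5
```

```text
turn [ 0.   -0.01 -8.44] shift [-4.505 -3.408  2.833] rows>= 5.8929889422029 4.546361949769572
t 1.35 pos [0.4475 0.087  0.2051] F [1.  0.6 0.3] gap 0.0468 q [ 0.07 -0.12  1.58  0.    1.69 -1.04]
```

Emit:
{"name": "step_arm", "arguments": {
  "increments": [
    [[0,0,-1.2],[-0.9,-0.68,0.4],0.5],
    [[0,0,-2.4],[-1.8,-1.36,0.8],0.5],
    [[0,0,-3.6],[-2.7,-2.04,1.2],0.5],
    [[0,0,-4.8],[-3.6,-2.72,1.6],0.5],
    [[0,0,-6.0],[-4.5,-3.4,2.0],0.5]
  ]
}}

```text
t: 1.77
position: [0.5223, -0.0648, 0.1444]
eef_rot: [-0.0, -0.031, 1.0, 0.0]
ft_force: [0.3, 1.1, 0.7]
finger_gap: 0.047
```

```bash
python3 go.py .5223 -.065 .08 195.5
```

```text
turn [ 0.01 -0.01 -2.38] shift [ 0.    -0.007  2.147] rows>= 1.6628706607880892 1.544408999537062
t 1.7667 pos [ 0.5223 -0.0648  0.1444] F [0.3 1.1 0.7] gap 0.047 q [-0.23  0.06  1.53  0.    1.56 -1.86]
```

Emit:
{"name": "step_arm", "arguments": {
  "increments": [
    [[0,0,-0.8],[0,0,0.7],0.5],
    [[0,0,-1.6],[0,0,1.4],0.5],
    [[0,0,-2.4],[0,0,2.1],0.5],
    [[0,0,-2.4],[0,0,2.1],0.5],
    [[0,0,-2.4],[0,0,2.1],0.5]
  ]
}}

```text
t: 2.18
position: [0.5209, -0.063, 0.0809]
eef_rot: [-0.002, -0.132, 0.991, 0.001]
ft_force: [-0.3, 0.4, -0.3]
finger_gap: 0.0467
```

```bash
python3 go.py .5223 -.065 .015 195.5
python3 - <<'E'
from plant import arm
import cv2,numpy as np
a=arm.get_image("top")["image"][170:290,110:230]; b=arm.get_image("scene")["image"][120:240,150:270]
cv2.imwrite("pics/p2.png",cv2.resize(np.hstack([a,b]),None,fx=3.3,fy=3.3,interpolation=cv2.INTER_CUBIC))
E
```

```text
turn [ 0.02 -0.04 -0.06] shift [-0.036 -0.08   2.198] rows>= 0.041959602894863265 1.582231128770282
t 2.1833 pos [ 0.5209 -0.063   0.0809] F [-0.3  0.4 -0.3] gap 0.0467 q [-0.23  0.09  1.61  0.    1.44 -2.06]
```

View pics/p2.png

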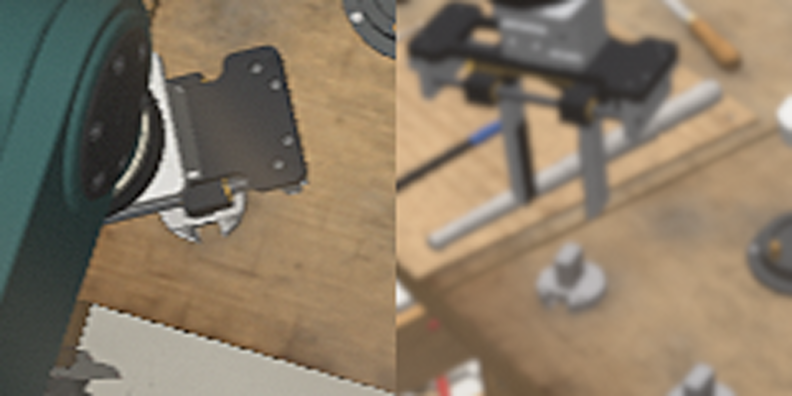

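```bash
python3 go.py .5223 -.065 .015 195.5;python3 - <<'E'
from h import *
s=load("scene0")
for dy in (-.0235,0,.0235): print(proj(s,np.array([.5212,-.063,.081])+dy*np.array([-.267,.963,0])))
print(proj(s,[.5223,-.065,.04]))
E
```

```text
turn [-0.01  0.02 -0.05] shift [ 0.039 -0.048  2.292] rows>= 0.035031004964509546 1.6493692980743457
t 2.2833 pos [ 0.5229 -0.0633  0.0838] F [0.  0.2 0.2] gap 0.0466 q [-0.23  0.09  1.61  0.    1.44 -2.07]
[208.41230167 185.14575727]
[199.57842368 183.22942395]
[190.82655665 181.33088128]
[202.12840237 196.40788389]
```

Emit:
{"name": "step_arm", "arguments": {
  "increments": [
    [[0,0,0],[0,-0.05,0.5],0.5],
    [[0,0,0],[0,-0.05,1.0],0.5],
    [[0,0,0],[0,-0.05,1.5],0.5],
    [[0,0,0],[0,-0.05,1.9],0.5],
    [[0,0,0],[0,-0.05,2.15],0.5]
  ]
}}

```text
t: 2.7
position: [0.5229, -0.0646, 0.018]
eef_rot: [0.0, -0.133, 0.991, -0.0]
ft_force: [0.4, -0.8, 0.4]
finger_gap: 0.0466
```

```bash
python3 go.py .5223 -.065 .015 195.5
python3 - <<'E'
from plant import arm
import cv2,numpy as np
b=arm.get_image("scene")["image"][150:240,150:270]
cv2.imwrite("pics/p3.png",cv2.resize(b,None,fx=6,fy=6,interpolation=cv2.INTER_CUBIC))
E
python3 go.py .5223 -.065 .015 195.5
```

```text
turn [-0.    0.01 -0.04] shift [ 0.025 -0.008  0.101] rows>= 0.027934991529602878 0.0748157804815276
t 2.7 pos [ 0.5229 -0.0646  0.018 ] F [ 0.4 -0.8  0.4] gap 0.0466 q [-0.23  0.15  1.68  0.    1.31 -2.07]
turn [ 0.01 -0.02 -0.04] shift [-0.007 -0.023  0.052] rows>= 0.028062938061985294 0.040921994379418763
t 2.75 pos [ 0.5219 -0.0644  0.0166] F [-1.7 -0.5  0.2] gap 0.0471 q [-0.23  0.15  1.69  0.    1.31 -2.07]
```

View pics/p3.png

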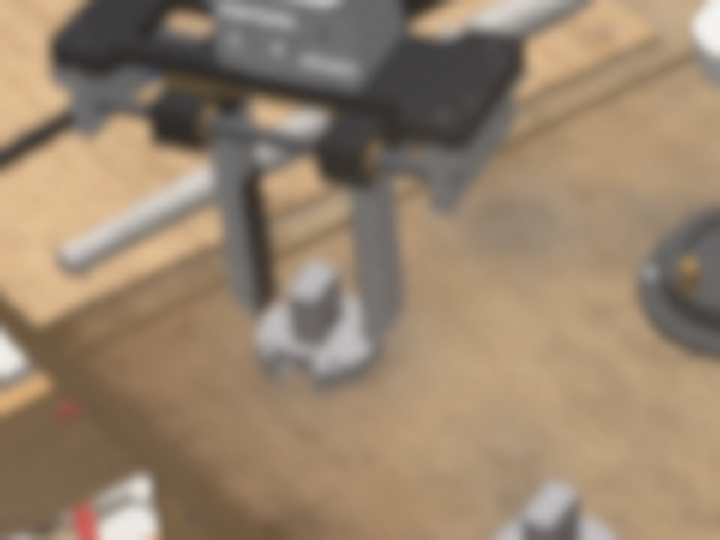

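The fingers straddle the grip block (block at about crop (318,300)), centred between them. Closing now.

Emit:
{"name": "step_arm", "arguments": {
  "increments": [
    [[0,0,0],[0,0,0],0.8],
    [[0,0,0],[0,0,0],0.9],
    [[0,0,0],[0,0,0],1],
    [[0,0,0],[0,0,0],1],
    [[0,0,0],[0,0,0],1]
  ],
  "newtons": 30
}}

```text
t: 3.17
position: [0.5232, -0.0648, 0.0188]
eef_rot: [0.001, -0.133, 0.991, -0.0]
ft_force: [-0.3, 2.8, 3.1]
finger_gap: 0.0171
```

Emit:
{"name": "step_arm", "arguments": {
  "increments": [
    [[0,0,0],[0,0,0],1],
    [[0,0,0],[0,0,0],1],
    [[0,0,0],[0,0,0],1],
    [[0,0,0],[0,0,0],1],
    [[0,0,0],[0,0,0],1]
  ]
}}

```text
t: 3.58
position: [0.5229, -0.0641, 0.0187]
eef_rot: [0.0, -0.133, 0.991, 0.001]
ft_force: [-0.8, 3.9, 5.5]
finger_gap: 0.0134
```

```bash
python3 go.py .5223 -.065 .08 195.5
```

```text
turn [ 0.01  0.01 -0.04] shift [ 0.026 -0.023 -2.043] rows>= 0.025224537715261137 1.4699140682781195
t 3.5833 pos [ 0.5229 -0.0641  0.0187] F [-0.8  3.9  5.5] gap 0.0134 q [-0.23  0.15  1.68  0.    1.31 -2.07]
```

Emit:
{"name": "step_arm", "arguments": {
  "increments": [
    [[0,0,0],[0,0,-0.2],1],
    [[0,0,0],[0,0,-0.6],1],
    [[0,0,0],[0,0,-1.2],1],
    [[0,0,0],[0,0,-1.8],1],
    [[0,0,0],[0,0,-2.4],1]
  ]
}}

```text
t: 4.0
position: [0.5221, -0.0653, 0.0904]
eef_rot: [-0.001, -0.133, 0.991, -0.0]
ft_force: [-0.2, -0.7, -3.2]
finger_gap: 0.0135
```

```bash
python3 go.py .6594 -.1908 .09 167
python3 - <<'E'
from plant import arm
import cv2,numpy as np,pickle
d=arm.get_image("scene");pickle.dump(d,open("pics/s4.pkl","wb"))
b=d["image"][130:230,150:270]
cv2.imwrite("pics/p4.png",cv2.resize(b,None,fx=6,fy=6,interpolation=cv2.INTER_CUBIC))
E
python3 go.py .6594 -.1908 .09 167
```

```text
turn [-0.01 -0.02  5.66] shift [-3.312 -5.244  0.012] rows>= 3.951404511054446 4.461762733057666
t 4.0 pos [ 0.5221 -0.0653  0.0904] F [-0.2 -0.7 -3.2] gap 0.0135 q [-0.23  0.09  1.6  -0.    1.45 -2.07]
turn [-0.03  0.07  5.66] shift [-3.229 -5.2    0.21 ] rows>= 3.9520771835877855 4.406259487290002
t 4.05 pos [ 0.5248 -0.0659  0.0951] F [ 0.2  0.6 -0.1] gap 0.0138 q [-0.23  0.08  1.6  -0.    1.46 -2.07]
```

View pics/p4.png

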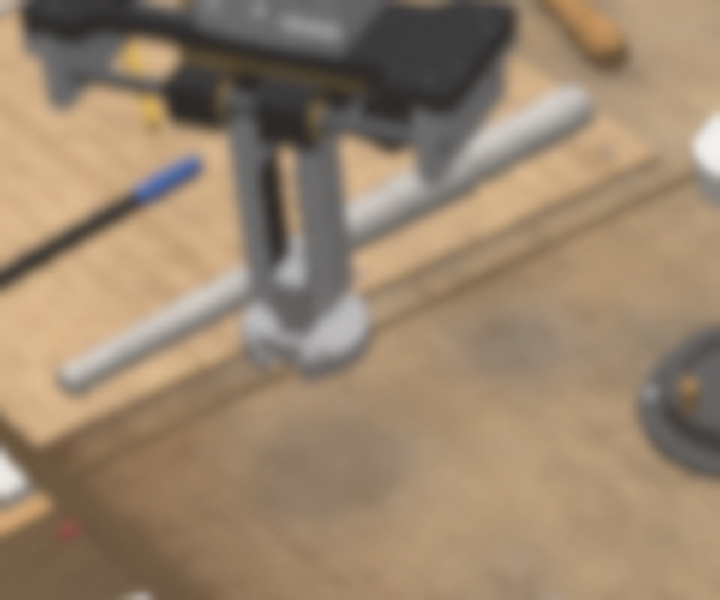

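Emit:
{"name": "step_arm", "arguments": {
  "increments": [
    [[0,0,0],[-0.2,-0.3,0],1],
    [[0,0,0],[-0.5,-0.8,0],1],
    [[0,0,0],[-0.9,-1.5,0],1],
    [[0,0,0],[-1.3,-2.1,0],1],
    [[0,0,0],[-1.7,-2.7,0],1]
  ]
}}

```text
t: 4.47
position: [0.5933, -0.1308, 0.0877]
eef_rot: [-0.001, -0.133, 0.991, 0.0]
ft_force: [0.6, 0.4, -3.1]
finger_gap: 0.0139
```

Emit:
{"name": "step_arm", "arguments": {
  "increments": [
    [[0,0,1],[-0.4,-0.6,0],1],
    [[0,0,2],[-0.8,-1.2,0],1],
    [[0,0,3.2],[-1.2,-1.8,0],1],
    [[0,0,4.4],[-1.45,-2.3,0],1],
    [[0,0,5.66],[-1.57,-2.52,0],1]
  ]
}}

```text
t: 4.88
position: [0.6591, -0.1926, 0.0866]
eef_rot: [-0.001, 0.117, 0.993, -0.0]
ft_force: [0.1, -0.0, -3.0]
finger_gap: 0.0139
```

Emit:
{"name": "step_arm", "arguments": {
  "increments": [
    [[0,0,0],[0,0,0],1],
    [[0,0,0],[0,0,0],1],
    [[0,0,0],[0,0,0],1],
    [[0,0,0],[0,0,0],1],
    [[0,0,0],[0,0,0],1]
  ]
}}

```text
t: 5.3
position: [0.6582, -0.1893, 0.0899]
eef_rot: [-0.0, 0.112, 0.994, 0.0]
ft_force: [-0.3, 0.5, -3.5]
finger_gap: 0.0136
```

```bash
python3 go.py .6594 -.1908 .05 167
python3 - <<'E'
from plant import arm
import cv2,numpy as np,pickle
d=arm.get_image("scene");pickle.dump(d,open("pics/s5.pkl","wb"))
b=d["image"][120:220,210:330]
t=arm.get_image("top")["image"][105:205,180:300]
cv2.imwrite("pics/p5.png",cv2.resize(np.hstack([b,t]),None,fx=3.3,fy=3.3,interpolation=cv2.INTER_CUBIC))
E
python3 go.py .6594 -.1908 .05 167
```

```text
turn [ 0.   -0.    0.02] shift [-0.051 -0.04   1.329] rows>= 0.014834748695623456 0.9574058412825444
t 5.3 pos [ 0.6582 -0.1893  0.0899] F [-0.3  0.5 -3.5] gap 0.0136 q [-0.36  0.43  1.18  0.    1.53 -1.71]
turn [0.   0.   0.02] shift [-0.042 -0.038  1.341] rows>= 0.010647318630059029 0.9656082028309636
t 5.4 pos [ 0.6584 -0.1894  0.0902] F [-0.4 -0.6 -3.6] gap 0.0135 q [-0.36  0.43  1.18  0.    1.53 -1.71]
```

View pics/p5.png

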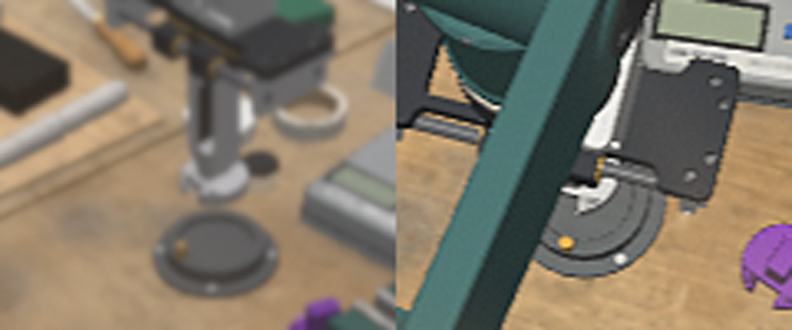

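Emit:
{"name": "step_arm", "arguments": {
  "increments": [
    [[0,0,0],[-0.05,-0.04,0.2],1],
    [[0,0,0],[-0.05,-0.04,0.5],1],
    [[0,0,0],[-0.05,-0.04,0.8],1],
    [[0,0,0],[-0.05,-0.04,1.1],1],
    [[0,0,0],[-0.05,-0.04,1.1],1]
  ]
}}

```text
t: 5.82
position: [0.6577, -0.1906, 0.0528]
eef_rot: [-0.003, 0.113, 0.994, 0.001]
ft_force: [0.3, 0.4, -3.2]
finger_gap: 0.0138
```

Emit:
{"name": "step_arm", "arguments": {
  "increments": [
    [[0,0,0],[0,0,0],1],
    [[0,0,0],[0,0,0],1],
    [[0,0,0],[0,0,0],1],
    [[0,0,0],[0,0,0],1],
    [[0,0,0],[0,0,0],1]
  ]
}}

```text
t: 6.23
position: [0.6602, -0.1915, 0.0578]
eef_rot: [0.001, 0.113, 0.994, -0.0]
ft_force: [-0.4, -0.6, -2.9]
finger_gap: 0.0139
```

```bash
python3 go.py .6594 -.1908 .032 167
python3 - <<'E'
from plant import arm
import cv2,numpy as np,pickle
d=arm.get_image("scene");pickle.dump(d,open("pics/s6.pkl","wb"))
b=d["image"][150:220,240:310]
d=arm.get_image("top");pickle.dump(d,open("pics/t6.pkl","wb"))
t=d["image"][130:200,200:270]
cv2.imwrite("pics/p6.png",cv2.resize(np.hstack([b,t]),None,fx=5.7,fy=5.7,interpolation=cv2.INTER_CUBIC))
E
python3 go.py .6594 -.1908 .032 167
```

```text
turn [-0.    0.02  0.  ] shift [0.033 0.017 0.859] rows>= 0.011131428798636706 0.6183826601304567
t 6.2333 pos [ 0.6602 -0.1915  0.0578] F [-0.4 -0.6 -2.9] gap 0.0139 q [-0.36  0.45  1.21  0.    1.47 -1.71]
turn [-0.    0.01  0.  ] shift [0.025 0.015 0.849] rows>= 0.0066230806893374655 0.6112114528806513
t 6.3333 pos [ 0.66   -0.1914  0.0575] F [ 0.6  0.1 -2.9] gap 0.014 q [-0.36  0.45  1.21  0.    1.47 -1.71]
```

View pics/p6.png

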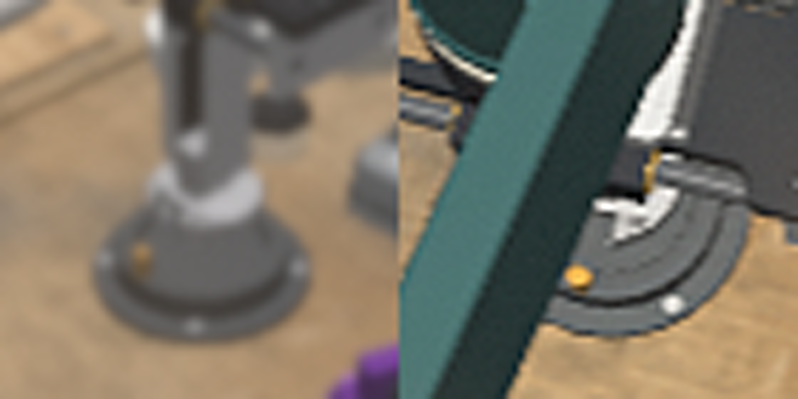

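Run:
```python
from h import *
out=[]
for n,win in (("s6",(240,150)),("t6",(200,130))):
    d=load(n); K=5.7
    b=cv2.resize(d["image"][win[1]:win[1]+70,win[0]:win[0]+70],None,fx=K,fy=K,interpolation=cv2.INTER_CUBIC)
    a=np.radians(np.arange(0,360,3))
    for r,z,c,col in ((.026,.040,(.66,-.1912),(0,0,255)),(.026,.052,(.66,-.1912),(0,255,255)),(.030,.02,(.6594,-.1908),(0,255,0))):
        for t in a:
            p=(proj(d,[c[0]+r*np.cos(t),c[1]+r*np.sin(t),z])-win+.5)*K
            cv2.circle(b,tuple(int(v) for v in p),1,col,-1)
    th=np.radians(167); 
    for r in (.015,.035):
        p=(proj(d,[.6594+r*np.cos(th),-.1908+r*np.sin(th),.033])-win+.5)*K; cv2.circle(b,tuple(int(v) for v in p),3,(255,0,255),-1)
    out.append(b)
cv2.imwrite("pics/p7.png",np.hstack(out))
```

```text
(no output)
```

View pics/p7.png

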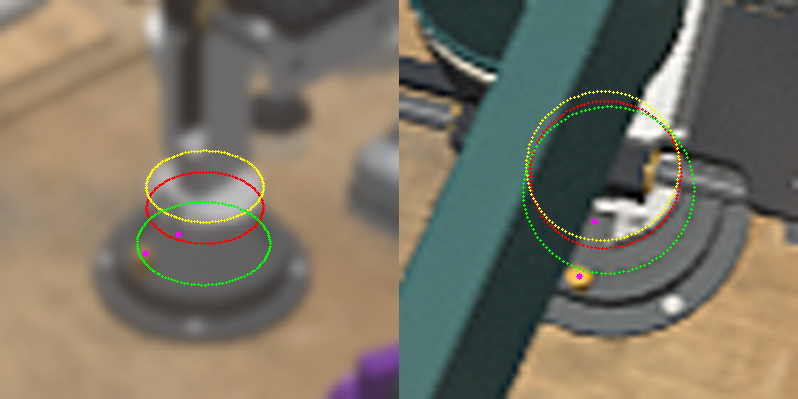

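Emit:
{"name": "step_arm", "arguments": {
  "increments": [
    [[0,0,0],[0.02,0.01,0.15],1],
    [[0,0,0],[0.02,0.01,0.3],1],
    [[0,0,0],[0.02,0.01,0.45],1],
    [[0,0,0],[0.02,0.01,0.6],1],
    [[0,0,0],[0.02,0.01,0.65],1]
  ]
}}

```text
t: 6.75
position: [0.6584, -0.1906, 0.0358]
eef_rot: [-0.001, 0.113, 0.994, 0.0]
ft_force: [-0.3, 0.7, -3.9]
finger_gap: 0.0135
```

Emit:
{"name": "step_arm", "arguments": {
  "increments": [
    [[0,0,0],[0,0,0.03],1],
    [[0,0,0],[0,0,0.06],1],
    [[0,0,0],[0,0,0.08],1],
    [[0,0,0],[0,0,0.1],1],
    [[0,0,0],[0,0,0.1],1]
  ]
}}

```text
t: 7.17
position: [0.6594, -0.191, 0.0346]
eef_rot: [0.0, 0.113, 0.994, 0.0]
ft_force: [0.0, -1.0, -3.4]
finger_gap: 0.0137
```

```bash
python3 go.py .6594 -.1908 .032 167
```

```text
turn [0. 0. 0.] shift [0.    0.006 0.086] rows>= 0.0021634199104176573 0.06227675461929828
t 7.1667 pos [ 0.6594 -0.191   0.0346] F [ 0.  -1.  -3.4] gap 0.0137 q [-0.36  0.47  1.24  0.    1.43 -1.71]
```

Continue in sub-millimetre steps until contact shows.

Emit:
{"name": "step_arm", "arguments": {
  "increments": [
    [[0,0,0],[0,0,0.01],1],
    [[0,0,0],[0,0,0.02],1],
    [[0,0,0],[0,0,0.03],1],
    [[0,0,0],[0,0,0.04],1],
    [[0,0,0],[0,0,0.04],1]
  ]
}}

```text
t: 7.58
position: [0.6593, -0.1909, 0.0332]
eef_rot: [0.0, 0.113, 0.994, 0.0]
ft_force: [-0.4, -0.5, -3.3]
finger_gap: 0.0137
```

Emit:
{"name": "step_arm", "arguments": {
  "increments": [
    [[0,0,0],[0,0,0.01],1],
    [[0,0,0],[0,0,0.02],1],
    [[0,0,0],[0,0,0.03],1],
    [[0,0,0],[0,0,0.03],1],
    [[0,0,0],[0,0,0.03],1]
  ]
}}

```text
t: 8.0
position: [0.6593, -0.1909, 0.0328]
eef_rot: [0.0, 0.113, 0.994, 0.0]
ft_force: [-1.3, -0.1, -0.7]
finger_gap: 0.014
```

Emit:
{"name": "step_arm", "arguments": {
  "increments": [
    [[0,0,0],[0,0,0.01],1],
    [[0,0,0],[0,0,0.02],1],
    [[0,0,0],[0,0,0.02],1],
    [[0,0,0],[0,0,0.02],1],
    [[0,0,0],[0,0,0.02],1]
  ]
}}

```text
t: 8.42
position: [0.6593, -0.1909, 0.0328]
eef_rot: [0.0, 0.113, 0.994, -0.0]
ft_force: [-4.5, 1.5, 4.9]
finger_gap: 0.0139
```

```bash
python3 - <<'E'
from plant import arm
import cv2,numpy as np,pickle
d=arm.get_image("scene");pickle.dump(d,open("pics/s8.pkl","wb"))
b=d["image"][150:220,240:310]
d=arm.get_image("top");pickle.dump(d,open("pics/t8.pkl","wb"))
t=d["image"][130:200,200:270]
cv2.imwrite("pics/p8.png",cv2.resize(np.hstack([b,t]),None,fx=5.7,fy=5.7,interpolation=cv2.INTER_CUBIC))
E
python3 go.py .6594 -.1908 .032 167
```

```text
turn [-0.    0.01  0.  ] shift [-0.001  0.006  0.025] rows>= 0.003713460258483372 0.01877066634806626
t 8.5167 pos [ 0.6593 -0.191   0.0328] F [-4.   0.5  5.8] gap 0.0136 q [-0.36  0.47  1.24  0.    1.43 -1.71]
```

View pics/p8.png

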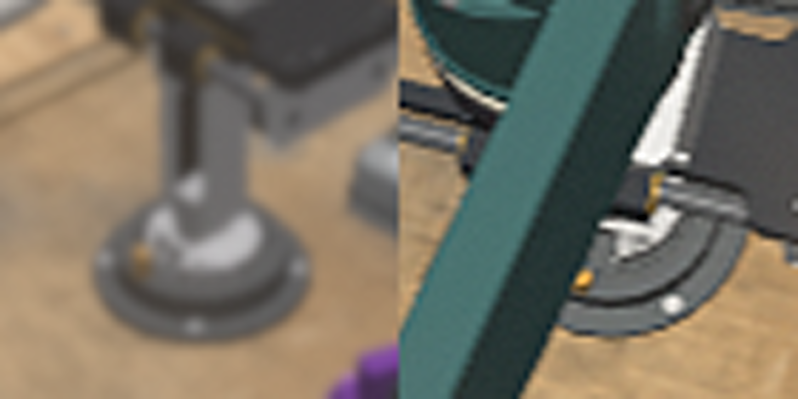

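Seated: the floor contact came at TCP 32.8 mm, i.e. 14 mm above the grasp height, and the notch is toward the pin. Release gently, then lift.

Emit:
{"name": "step_arm", "arguments": {
  "increments": [
    [[0,0,0],[0,0,0],0.82],
    [[0,0,0],[0,0,0],0.78],
    [[0,0,0],[0,0,0],0.7],
    [[0,0,0],[0,0,0],0.65],
    [[0,0,0],[0,0,0],0.6]
  ]
}}

```text
t: 8.93
position: [0.6593, -0.1909, 0.0313]
eef_rot: [-0.0, 0.113, 0.994, 0.0]
ft_force: [0.1, -0.2, -0.2]
finger_gap: 0.0361
```

Emit:
{"name": "step_arm", "arguments": {
  "increments": [
    [[0,0,0],[0,0,0],0.6],
    [[0,0,0],[0,0,0],0.6],
    [[0,0,0],[0,0,0],0.6],
    [[0,0,0],[0,0,0],0.6],
    [[0,0,0],[0,0,0],0.6]
  ]
}}

```text
t: 9.35
position: [0.6593, -0.1909, 0.0318]
eef_rot: [0.0, 0.113, 0.994, 0.0]
ft_force: [-0.9, -0.1, 0.7]
finger_gap: 0.0373
```

Emit:
{"name": "step_arm", "arguments": {
  "increments": [
    [[0,0,0],[0,0,-0.3],0.6],
    [[0,0,0],[0,0,-0.9],0.6],
    [[0,0,0],[0,0,-1.7],0.6],
    [[0,0,0],[0,0,-2.6],0.6],
    [[0,0,0],[0,0,-3.5],0.6]
  ]
}}

```text
t: 9.77
position: [0.659, -0.1908, 0.1383]
eef_rot: [-0.0, 0.113, 0.994, 0.0]
ft_force: [0.2, -0.6, -0.0]
finger_gap: 0.0377
```

Emit:
{"name": "step_arm", "arguments": {
  "increments": [
    [[0,0,0],[0.5,0.8,-0.3],0.6],
    [[0,0,0],[1,1.6,-0.6],0.6],
    [[0,0,0],[1.6,2.4,-0.9],0.6],
    [[0,0,0],[2.2,3.2,-1],0.6],
    [[0,0,0],[2.8,4,-1],0.6]
  ]
}}

```text
t: 10.18
position: [0.6046, -0.0542, 0.1694]
eef_rot: [0.002, 0.113, 0.994, -0.0]
ft_force: [0.2, 0.4, 0.8]
finger_gap: 0.0377
```

Emit:
{"name": "step_arm", "arguments": {
  "increments": [
    [[0,0,0],[0.4,0.9,0],0.6],
    [[0,0,0],[0.8,1.8,0],0.6],
    [[0,0,0],[1.2,2.8,0],0.6],
    [[0,0,0],[1.6,3.8,0],0.6],
    [[0,0,0],[2,4.8,0],0.6]
  ]
}}

```text
t: 10.6
position: [0.5779, 0.1001, 0.168]
eef_rot: [0.001, 0.113, 0.994, 0.0]
ft_force: [0.4, -0.0, -0.2]
finger_gap: 0.0379
```

Emit:
{"name": "step_arm", "arguments": {
  "increments": [
    [[0,0,0],[0,0.9,0],0.6],
    [[0,0,0],[0,1.8,0],0.6],
    [[0,0,0],[0,2.7,0],0.6],
    [[0,0,0],[0,3.6,0],0.6],
    [[0,0,0],[0,4,0],0.6]
  ]
}}

```text
t: 11.02
position: [0.6053, 0.2188, 0.1675]
eef_rot: [0.0, 0.112, 0.994, 0.001]
ft_force: [-0.2, 0.6, 0.3]
finger_gap: 0.0372
```

```bash
python3 - <<'E'
from plant import arm
import cv2,numpy as np,pickle
d=arm.get_image("scene");pickle.dump(d,open("pics/s9.pkl","wb"))
b=d["image"][150:220,240:310]
e=arm.get_image("top");pickle.dump(e,open("pics/t9.pkl","wb"))
t=e["image"][130:200,200:270]
cv2.imwrite("pics/p9.png",cv2.resize(np.hstack([b,t]),None,fx=5.7,fy=5.7,interpolation=cv2.INTER_CUBIC))
cv2.imwrite("pics/t9.png",e["image"])
E
python3 go.py .6594 -.1908 .032 167
```

```text
turn [0.   0.   0.04] shift [ -4.778 -12.861   4.499] rows>= 0.024900623773165164 10.387538685964184
t 11.1167 pos [0.6052 0.2172 0.167 ] F [ 0.4  0.6 -0.1] gap 0.0376 q [ 0.26  0.3   1.19 -0.    1.64 -1.09]
```

View pics/p9.png

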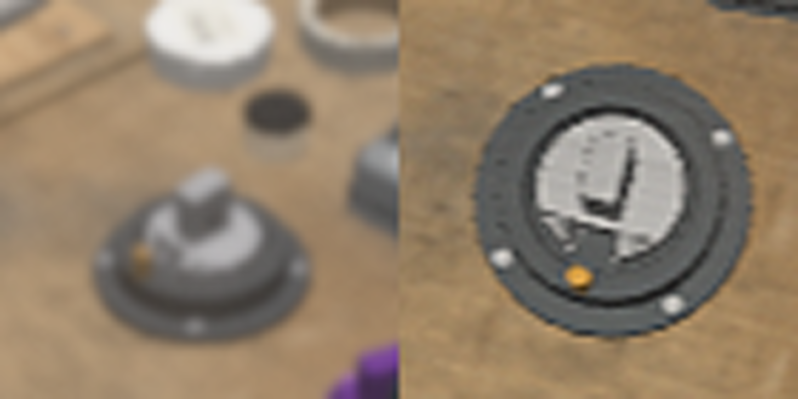

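View pics/t9.png

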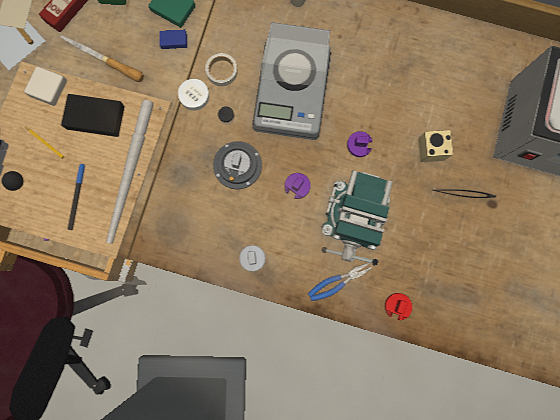

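Run:
```python
from h import *
d=load("t9"); im=d["image"]; K=12; x,y,w,h=220,145,36,40
g=cv2.cvtColor(im,cv2.COLOR_BGR2GRAY).astype(np.float32)
K0=5.7; p=np.array([627,142.])-[399,0]; q=np.array([611,208.])-[399,0]
p=p/K0-.5+[200,130]; q=q/K0-.5+[200,130]
n=np.array([.97,.23]); out=[]
for a in np.linspace(.1,.9,25):
    c=p+(q-p)*a; t=np.arange(-2,2,.1); s=(c+t[:,None]*n).astype(np.float32)
    v=cv2.remap(g,s[:,:1].T.copy(),s[:,1:].T.copy(),cv2.INTER_CUBIC)[0]; out.append(ray(d,c+n*(t[np.argmin(np.diff(v))]+.05),.054)[:2])
l=cv2.fitLine(np.array(out,np.float32),cv2.DIST_HUBER,0,.01,.01)[:,0]; print("block axis",np.degrees(np.arctan2(l[1],l[0]))%180)
u=cv2.resize(im[y:y+h,x:x+w],None,fx=6,fy=6,interpolation=cv2.INTER_CUBIC); hsv=cv2.cvtColor(u,cv2.COLOR_BGR2HSV)
m=((hsv[...,1]<60)&(hsv[...,2]>140)).astype(np.uint8)
c=max(cv2.findContours(m,0,1)[0],key=cv2.contourArea)[:,0]; c=(c+.5)/6-.5+[x,y]; c=c[c[:,1]<166]
P=np.array([ray(d,k,.026)[:2] for k in c])
from scipy.optimize import least_squares
r=least_squares(lambda v:np.linalg.norm(P-v[:2],axis=1)-.026,[.66,-.19],loss="soft_l1",f_scale=.0005); print("disc",r.x,np.abs(r.fun).mean())
v=np.array([.6246,-.1828])-r.x; print("pin dir from die",np.degrees(np.arctan2(v[1],v[0])))
u=cv2.resize(im[y:y+h,x:x+w],None,fx=15,fy=15,interpolation=cv2.INTER_CUBIC)
for rr in (0.01,.015,.02,.025):
  for a in (167,):
    for o in (-.008,0,.008):
      e=np.radians(a); X=[.6594+rr*np.cos(e)-o*np.sin(e),-.1908+rr*np.sin(e)+o*np.cos(e),.026]
      k=(proj(d,X)-[x,y]+.5)*15; cv2.circle(u,(int(k[0]),int(k[1])),2,(0,0,255),-1)
cv2.imwrite("pics/q9.png",u)
```

```text
block axis 169.08519
disc [ 0.65795515 -0.19214406] 0.0003496531133855058
pin dir from die 164.35040608307148
```

View pics/q9.png

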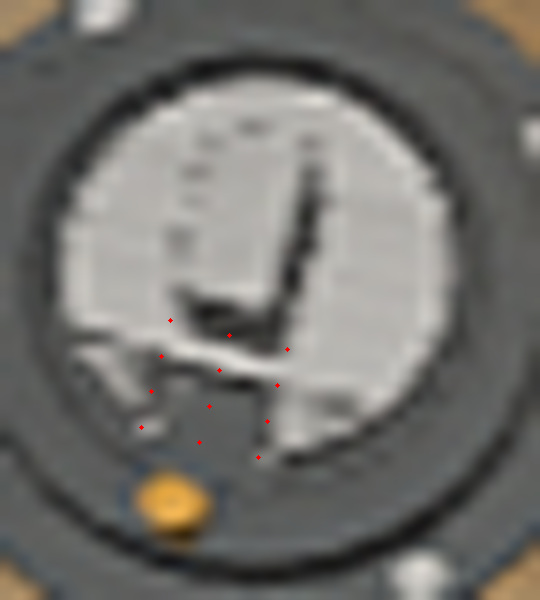

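Run:
```python
from h import *
d=load("top0"); K=8; x,y,w,h=208,135,60,60
u=cv2.resize(d["image"][y:y+h,x:x+w],None,fx=K,fy=K,interpolation=cv2.INTER_CUBIC)
hsv=cv2.cvtColor(u,cv2.COLOR_BGR2HSV); m=((hsv[...,2]>150)&(hsv[...,1]<60)).astype(np.uint8)
n,_,st,ce=cv2.connectedComponentsWithStats(m); P=[]
for i in range(1,n):
    if st[i,4]>150: P.append(ray(d,(ce[i]+.5)/K-.5+[x,y],.0065)[:2]); print(st[i,4],P[-1])
P=np.array(P); c=P.mean(0); print("centre",c); v=P-c; print(np.degrees(np.arctan2(v[:,1],v[:,0])),np.linalg.norm(v,axis=1))
m=((hsv[...,0]>8)&(hsv[...,0]<28)&(hsv[...,1]>150)&(hsv[...,2]>190)).astype(np.uint8)
n,_,st,ce=cv2.connectedComponentsWithStats(m)
for i in range(1,n):
    p=(ce[i]+.5)/K-.5+[x,y]
    if st[i,4]>150 and np.linalg.norm(p-[231,178])<5:
        X=ray(d,p,.033)[:2]; print("pin",p,st[i,4],X,np.degrees(np.arctan2(*(X-c)[::-1])),np.linalg.norm(X-c))
```

```text
321 [ 0.69850254 -0.16802218]
339 [ 0.68278408 -0.22929367]
430 [ 0.63700889 -0.1526827 ]
468 [ 0.62159184 -0.21377636]
centre [ 0.65997184 -0.19094373]
[  30.74800842  -59.25394222  120.97072576 -149.25118017] [0.04483316 0.04462193 0.0446229  0.04465819]
pin [230.99985955 177.99115169] 445 [ 0.62538423 -0.18253703] 166.33887263029087 0.035594593963135655
```

```bash
python3 -c "
from plant import arm
print(arm.job_done())"
```

```text
the job is handed in; nothing more can be done
None
```

The notched die is in the recess of the die stand with its notch facing the brass pin. It has been let go, the arm is clear of it, and the job was handed in at about 11 s of the 35 s allowed.

**How it went in:** I gripped it by its block at 30 N and lowered it until the floor took its weight. The TCP then stood 14 mm higher than when I gripped the die on the bench, which matches the recess floor. I then opened the fingers and lifted away.

**Last checks:**
- **Fit:** The final pictures show the die lying flat inside the recess, about 1 to 2 mm off centre.
- **Plain die:** It shows at the same place in the top view before and after, by eye.
- **Notch direction:** The gripper placed the die at 167°. The pin measures 166.3°, and the stand's screws put it at about 166° if they sit at 45° to the pin.
- **Disagreements:**
  - An edge fit on the blurry picture of the placed grip block read 169°.
  - Measured from the die's own slightly off-centre position, the pin lies at about 164°.
  - So the notch could be out by 1 to 5°; the notch corners in the picture fit 167°.
- **Force:** No wrist reading passed about 8 N.

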